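# Set a dowel against the length stop of a sawing cradle and lock it

## Robot

A 6-joint arm with a two-finger parallel gripper is mounted at the origin on a cart in front of the work surface, level with it; the furniture and walls round the work are solid. World frame = base frame: x ahead of the robot, y to its left, z up, the work surface at z = 0. Lengths are in m, angles in rad, forces in N, time in s.
With the tool pointing down it reaches from about 0.4 to 0.825 m from the base axis. Payload 7 kg.
Tool frame: the origin (TCP) lies midway between the tips of the shut fingers; the grasp point (between the pads) lies 19 mm behind it; z points along the fingers, y is the line along which they close (so a half turn about z gives the same grasp; the last joint's range is limited). The gripper opens to 88 mm and grips with 3 to 60 N. Pads are 19 mm wide; open, the fingers measure 130 mm over their backs; the gripper's body (78 mm by 193 mm) begins 47 mm behind the grasp point.
Start: joints at [1.418, 0.359, 0.012, 0, -1.224, -0.288], TCP at [0.288, 0.61, 0.227] pointing down, gripper open.
Joint ranges: [-3.07, 3.07], [-1.43, 2.12], [-1.02, 1.25], [-3.03, 1.67], [-3.05, -0], [-3.03, 3.03]. Speed limits (rad/s): [2.39, 2.39, 3.01, 3.14, 3.14, 3.14].

## Interface

Orientations are given as [roll, pitch, yaw] about the fixed x, y, z axes, in that order (R = Rz(yaw) Ry(pitch) Rx(roll)).
In Python, from station import get_state, grab_frame, calibration, job_done, boxes_of, regions_of, spot_point gives the robot as it stands. The module is installed in compiled form; this text tells all that it offers.
- The arm moves only by the tool arm_command, never from a script. Its argument "commands" is a list of rows, each an object of numbers: "tx", "ty", "tz": the shift along the tool's x, y, z each as a share of 25 cm, from -1 to 1; "twist": the turn about the tool's z as a share of 180 degrees, from -1 to 1. A call has exactly 8 rows; each row is the pose to reach, as a shift and turn from the pose commanded when the call began, along the tool's axes at that moment, turning the shorter way round; what a row does not reach only later rows make up. A row lasts 1/12 s, in which the tool goes at most 41.7 mm and 7.16 degrees, less where a joint would pass 70% of its speed; a pose out of reach is approached as far as the arm can. A call with a number of a shift or a turn outside -1 to 1 is refused whole. A call with a gripper value outside its range is refused whole. "claw" is the opening, from 0 (shut) to 1 (fully open), set as the call begins (left out, the last holds). The fingers move at their own pace and stop on an object; "grip_force" is the grip in N (left out, the last holds). Time passes only in rows, so rows that repeat a pose let the fingers close, or fill a call up. It gives the time, the measured TCP pose, the force, the opening and the grip force at its end, in the units of the state.
- get_state(): the state, without advancing time (a new reading comes with each control period).
- grab_frame(name): name is "side" or "top"; returns the picture (384x512x3 uint8, red, green, blue); there is no depth.
- calibration(name): a dict with "camera_matrix" (3x3 intrinsics, pixels), "k1" (the pictures are not rectified: a ray, as slopes to the right and down, at radius r is drawn at 1 + k1 r^2 times it, then the intrinsics apply), "extrinsics" (4x4, takes a point from camera to world coordinates). Camera axes: x right, y down, z forward; pixel columns grow to the right and rows downward; lengths in m; the calibration is good to about 2 mm. A picture is of the moment at which its call begins. calibration takes no time and is no camera call.
- job_done(): hands the job in; it is judged then, once.
Trained networks look in the newest picture that a camera, given by its name, has taken for a name from the list of things; names that differ only in an ending like _2 or _b are one class to them, and where a whole thing is asked for, a point or a joint stands for the part that bears it (a point fixed in the world has none). Each returns a list of dicts, best first, with "score" (0 to 1); they miss things now and then, are a little off and sometimes report something else, mostly with a low value. They report only what shows in the picture. A call takes as long as a camera call.
- boxes_of(query, camera): "rect" ([left, top, right, bottom] in pixels, round what is visible of it).
- regions_of(query, camera): "region" (384x512 bool, what is visible of it) and "rect" ([left, top, right, bottom] in pixels, round what is visible of it).
- spot_point(query, camera): "uv" ([column, row] in pixels: a listed point, or the origin of a listed thing).
The state is a dict: "t": time; "q": joint angles; "qd": joint speeds; "joint_efforts": joint torques, N m; "eef_pos": TCP position; "ee_rot": TCP orientation; "force": force on the tool from outside, world axes, zero at the start; "moment": the same for the moment, N m; "width": finger opening in m; "gripper_force": force on a finger pad.
Only numpy, scipy, OpenCV 4.12 (cv2) and the standard library are available. Lean on these libraries where they do the work, as an engineer would, in place of code of your own. Each camera call takes 0.05 s, during which the arm holds its last target. There are 200 camera calls.

## Task

Set up the thick dowel for sawing to length: lay it in the V-groove of the sawing cradle, then slide it along the groove under the cam until its end butts against the brass screw head of the length stop, and press it home there. The stop is set to the length and only held by its knob, so be gentle and do not push it out of its setting. Then swing the red lever down all the way so that the cam clamps the dowel, with its end still against the stop; let go of everything, and leave the things lying round the cradle where they are.

Things in the scene. Friction and masses are not known exactly. Their poses are not given: they have to be found in the camera images.
- dowel: Loose pale beech dowel, 30 mm in diameter, 170 mm long, 0.1 kg (weight varies). Origin at its centre (15 mm above the bench at the start), x along its length; both ends are alike, either may go first.
- cradle: Dowel-sawing cradle, fixed to the bench: plywood base 345 x 90 x 12 mm with a wooden V block on it. Origin on the bench top right below the cam pin; x along the groove towards the stop, z up. The block is 48 mm wide, its top 37 mm above the bench; a seated dowel has its axis at 45 mm and its top at 60 mm, so it stands 23 mm out of the block. A thin saw kerf at x = +31 mm does not catch the dowel.
- groove_start (a point): Open end of the 90 degree V-groove, on the axis of a seated dowel (45 mm above the bench; cradle x = -170 mm, y = 0). The groove runs from here 220 mm straight along cradle x. Sliding the dowel in it takes about 1 N.
- cam_gap (a point): Point on the axis of a seated dowel right below the cam pin. From 18 mm before to 18 mm after it two steel cheeks, 49 mm apart inside and 104 mm high, straddle the groove and carry the cam above it: the dowel can be laid in from above only short of them and is then slid through below the cam (4 to 6 mm of room under the open cam).
- stop: Length stop: dark wooden block, 30 x 38 x 42 mm, on an aluminium track, with a black clamping knob on top. Origin at the lower edge of its face that looks at the groove, mid-width, 20 mm above the bench; axes as the cradle's. Stands at cradle x = 78 to 108 mm. It slips away along x when pushed with more than about 12 N.
- screw_axis (a point): Point on that face of the stop at the height of the dowel's axis, where an adjusting screw with a domed brass head, 16 mm across, stands out towards the dowel. How far the head's front stands out from here differs each time, 12 to 36 mm, and is not measured: feel for it. The screw's own frame (stop_screw in the rules) has its origin at the front of its head.
- cam_lever: Red cam lever, 16 mm wide, 10 mm thick, with a black grip. Origin on its pin (78 mm above the bench, cradle x = y = 0). Open it stands up, leaning 0.05 to 0.35 rad past upright to the stop's side; it closes by swinging over and down to the open end of the groove, until level above the dowel, where the cam passes dead centre and stays. Stiff: stays where left; moves at about 1.3 N at the grip.
- lever_tip (a point): End of the black grip (20 mm wide, 13 mm thick, 30 mm long) of the cam lever, 100 mm from the pin. Open it is 172 to 178 mm above the bench; closed 75 to 80 mm, at cradle x = -100 mm (end of its travel). In the last 0.85 rad the spring-loaded cam bites on the dowel: about 4 N at the grip, 10 to 17 N on the dowel; it drags the dowel a little to the stop.
- pencil: Blue pencil, 168 mm, lying on the bench (leave alone).
- try_square: Small try square, 117 x 118 mm, lying on the bench (leave alone).
- spring_clamp: Orange spring clamp, 81 x 87 mm, lying on the bench (leave alone).
- offcut: Dark hardwood off-cut, 42 x 142 x 20 mm, lying on the bench (leave alone).

How it is judged:
On the way, in this order (a step that is already met when the one before it is completed fails the run):
1. the dowel lies in the V-groove (y of dowel in the frame of cradle between -0.003 and 0.003 m and z of dowel in the frame of cradle between 0.0425 and 0.048 m and angle between the x axis of dowel and the x axis of cradle, either way round below 0.035 rad), for 0.2 s.
2. the dowel, in the groove, is pressed against the stop (all of step 1 and x of dowel in the frame of stop_screw above -0.0868 m and contact force between dowel and stop above 1 N), for 0.05 s.
At the end, for the whole second after the job is handed in: the dowel lies still in the groove (within 3 mm and 2 degrees), its end no more than 1.8 mm from the screw head of the stop, and the lever is down with the cam pressing on the dowel with more than 4 N (all of step 1 and x of dowel in the frame of stop_screw above -0.0868 m and contact force between dowel and cam_lever above 4 N and z of lever_tip in the frame of cradle below 0.095 m and linear speed of dowel below 0.01 m/s); the robot touches nothing.
It fails at once if the stop is pushed more than 1.5 mm out of its setting (distance of stop from where it was at the start of the episode above 0.0015 m).
It fails at once if the pencil, try square, spring clamp or off-cut is shifted by more than 15 mm (distance of any of pencil, try_square, spring_clamp, offcut from where it was at the start of the episode above 0.015 m).
It also fails if it takes over 64 s, if anything falls off the work surface, if the arm or the gripper's body presses on something with over 40 N, if the wrist force passes 120 N, or if a joint passes its speed limit or range.

## Working session

There is one attempt and no reset: what is moved stays moved. The work goes in short steps, Python scripts to look and compute and a tool call to move; the robot and the scene stay as the last step left them, time stands still between calls to the robot, and variables do not carry over. Pictures are saved under pics/ and viewed, at most 10 in all, crops included, and the job is handed in when it is done.

Besides the shell and the picture viewer there is one more tool, called by a JSON object that holds its "method" and its "body", one argument or row to a line. arm_command: Moves the arm, as the interface text tells. Shift numbers are shares of 25 cm and turn numbers shares of 180 degrees, none past 1 either way. Its arguments: {"type":"object","properties":{"commands":{"type":"array"},"claw":{"type":"number"},"grip_force":{"type":"number"}},"required":["commands"]}

```bash
mkdir -p pics
cat > h.py <<'E'
import numpy as np, cv2
from station import *
def ray(cam,uv):
    c=calibration(cam);K=np.array(c["camera_matrix"]);T=np.array(c["extrinsics"])
    d=np.array([c["k1"],0,0,0,0.])
    p=cv2.undistortPoints(np.array([[uv]],float),K,d)[0,0]
    return T[:3,3],T[:3,:3]@np.array([p[0],p[1],1])
def onz(cam,uv,z):
    o,d=ray(cam,uv);return o+d*(z-o[2])/d[2]
def tri(uv1,uv2):
    o1,d1=ray("side",uv1);o2,d2=ray("top",uv2)
    s=np.linalg.lstsq(np.c_[d1,-d2],o2-o1,rcond=None)[0]
    a=o1+s[0]*d1;b=o2+s[1]*d2
    return (a+b)/2,np.linalg.norm(a-b)
def proj(cam,P):
    c=calibration(cam);K=np.array(c["camera_matrix"]);T=np.linalg.inv(np.array(c["extrinsics"]))
    return cv2.projectPoints(np.array([P],float),cv2.Rodrigues(T[:3,:3])[0],T[:3,3],K,np.array([c["k1"],0,0,0,0.]))[0][0,0]
E
python3 - <<'E'
from h import *
np.set_printoptions(precision=4,suppress=True)
ims=[]
for c in("side","top"):
    im=grab_frame(c);cv2.imwrite(f"pics/{c}0.png",im[...,::-1])
    for q in("dowel","cradle","groove_start","cam_gap","screw_axis","cam_lever","lever_tip","stop"):
        print(c,q,[(round(r["score"],2),np.round(r["uv"],1)) for r in spot_point(q,c)[:2]])
    print(c,calibration(c)["extrinsics"][:3])
    for r in regions_of("dowel",c)[:1]:
        print(r["score"],r["rect"],cv2.minAreaRect(np.argwhere(r["region"])[:,::-1].astype(np.float32)))
print(get_state())
E
```

```text
side dowel [(0.82, array([330.5, 178.5]))]
side cradle [(0.91, array([243.7, 215.2]))]
side groove_start [(0.67, array([294.5, 188. ]))]
side cam_gap [(0.88, array([244.6, 202.5]))]
side screw_axis [(0.68, array([209.7, 218.2]))]
side cam_lever [(0.6, array([243.7, 202. ]))]
side lever_tip [(0.54, array([238.1, 176.7]))]
side stop [(0.83, array([215.5, 224.4]))]
side [[ 0.3772  0.6663 -0.6432  1.2714]
 [ 0.926  -0.2843  0.2485 -0.3215]
 [-0.0172 -0.6893 -0.7242  1.0226]]
0.87 [304.3, 173.1, 359.0, 188.0] ((331.84295654296875, 178.98175048828125), (10.42711353302002, 52.44426727294922), 84.0938491821289)
top dowel [(0.84, array([171.9, 211.8]))]
top cradle [(0.63, array([260.4, 201.7]))]
top groove_start [(0.68, array([209.1, 210.7]))]
top cam_gap [(0.72, array([258.1, 200.5]))]
top screw_axis [(0.6, array([285.5, 199. ]))]
top cam_lever [(0.47, array([258.5, 202.9]))]
top lever_tip [(0.61, array([264.1, 195.4]))]
top stop [(0.65, array([282.5, 202.9])), (0.61, array([261.7, 201.6]))]
top [[-0.0121 -0.9831  0.1828  0.2627]
 [-0.9997  0.0082 -0.0221  0.0002]
 [ 0.0202 -0.183  -0.9829  1.3289]]
0.61 [148.2, 203.5, 197.7, 219.2] ((172.55181884765625, 210.30311584472656), (48.251930236816406, 9.059961318969727), 14.743562698364258)
{'t': 1.0, 'q': array([ 1.4181,  0.3586,  0.0119, -0.    , -1.2241, -0.2881]), 'qd': array([-0.    ,  0.0008, -0.002 , -0.001 , -0.0007,  0.0012]), 'joint_efforts': array([ -0.0011, -58.2395,  29.3309,   7.0026,   0.0126,  -0.    ]), 'eef_pos': array([0.288 , 0.6104, 0.2266]), 'ee_rot': array([-3.1416,  0.    , -0.4408]), 'force': array([-0.0671, -0.3111, -0.1164]), 'moment': array([-0.0251,  0.0638,  0.0051]), 'gripper_force': 0.0, 'width': 0.08781181839586281}
```

View pics/side0.png

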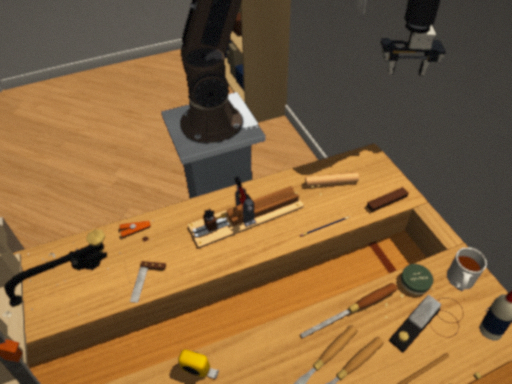

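View pics/top0.png

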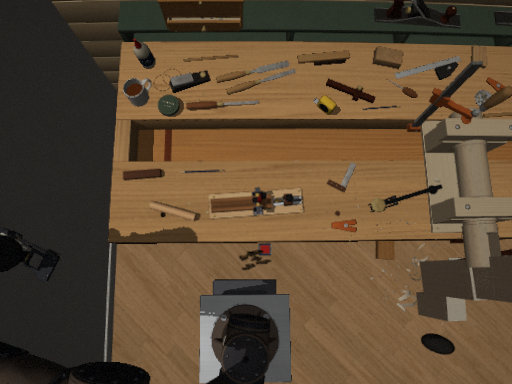

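The side picture shows the dowel at about (331,180), right of the cradle (cradle ~(245,215), lever up at (240,190), stop knob at (210,217)). In the top view the dowel is at (173,211) and the cradle runs from (209,205) to (303,200). They match what the networks reported.

Run:
```python
from h import *
np.set_printoptions(precision=4,suppress=True)
S=dict(groove_start=((294.5,188),(209.1,210.7)),cam_gap=((244.6,202.5),(258.1,200.5)),screw=((209.7,218.2),(285.5,199)),lever=((243.7,202),(258.5,202.9)),tip=((238.1,176.7),(264.1,195.4)),dowel=((330.5,178.5),(171.9,211.8)),stop=((215.5,224.4),(282.5,202.9)))
Z=dict(groove_start=.045,cam_gap=.045,screw=.045,lever=.078,tip=.175,dowel=.015,stop=.02)
for k,(a,b) in S.items(): print(k,tri(a,b),onz("side",a,Z[k])[:2],onz("top",b,Z[k])[:2])
for q,z in(("cradle",.012),("dowel",.015)):
  for c in("side","top"):
    R=regions_of(q,c)
    if not R: print("none",q,c);continue
    m=R[0]["region"];pts=np.argwhere(m)[:,::-1]
    W=np.array([onz(c,p,z)[:2] for p in pts]).astype(np.float32)
    r=cv2.minAreaRect(W*1000);print(q,c,R[0]["score"],r);print(cv2.boxPoints(r))
    mu=W.mean(0);u,s,v=np.linalg.svd(W-mu);print(mu,np.degrees(np.arctan2(v[0,1],v[0,0])))
for c in("side","top"):
    im=cv2.imread(f"pics/{c}0.png")
    cr=im[160:250,180:380] if c=="side" else im[180:230,140:310]
    cv2.imwrite(f"pics/{c}0z.png",cv2.resize(cr,None,fx=4 if c=="side" else 4.7,fy=4 if c=="side" else 4.7,interpolation=cv2.INTER_CUBIC))
```

```text
groove_start (array([0.4496, 0.1274, 0.0234]), np.float64(0.006499928931757557)) [0.4681 0.1208] [0.4453 0.1223]
cam_gap (array([ 0.4785, -0.0499,  0.0648]), np.float64(0.006565667550805449)) [ 0.4631 -0.0411] [ 0.4809 -0.0539]
screw (array([ 0.4841, -0.1546,  0.0495]), np.float64(0.004132469324245347)) [ 0.4798 -0.1557] [ 0.4855 -0.1531]
lever (array([ 0.471 , -0.0507,  0.0594]), np.float64(0.007983593138487548)) [ 0.4876 -0.0522] [ 0.4667 -0.0537]
tip (array([ 0.4764, -0.0646,  0.1758]), np.float64(0.00741514265238337)) [ 0.4768 -0.0608] [ 0.4754 -0.0682]
dowel (array([0.4473, 0.2621, 0.0102]), np.float64(0.00026363743538007856)) [0.4512 0.2592] [0.4467 0.2613]
stop (array([ 0.4781, -0.1434,  0.0079]), np.float64(0.005186657391296995)) [ 0.4883 -0.1431] [ 0.4754 -0.1446]Traceback (most recent call last):
  File "<stdin>", line 11, in <module>
  File "h.py", line 9, in onz
    o,d=ray(cam,uv);return o+d*(z-o[2])/d[2]
        ~~~^^^^^^^^
  File "h.py", line 4, in ray
    c=calibration(cam);K=np.array(c["camera_matrix"]);T=np.array(c["extrinsics"])
ValueError: time passes only in moves, steps and waits
```

```bash
sed -i 's/^from station import \*/from station import *\nimport functools\ncalibration=functools.cache(calibration)/' h.py
cat >> h.py <<'E'
def plane(cam,pts,z):
    return np.array([onz(cam,p,z)[:2] for p in pts],np.float32)
def look(q,cam,z):
    R=regions_of(q,cam)
    if not R: print("none",q,cam);return
    m=R[0]["region"];W=plane(cam,np.argwhere(m)[:,::-1],z)
    r=cv2.minAreaRect(W*1000);print(q,cam,round(R[0]["score"],2),r[0],r[1]);print(cv2.boxPoints(r).tolist())
    mu=W.mean(0);v=np.linalg.svd(W-mu,full_matrices=False)[2];print(mu,np.degrees(np.arctan2(v[0,1],v[0,0])))
E
python3 - <<'E'
from h import *
np.set_printoptions(precision=4,suppress=True)
for q,z in(("cradle",.012),("dowel",.018)):
  for c in("side","top"): look(q,c,z)
for c in("side","top"):
    im=cv2.imread(f"pics/{c}0.png")
    cr=im[160:250,180:380] if c=="side" else im[180:230,140:310]
    f=4 if c=="side" else 4.7
    cv2.imwrite(f"pics/{c}0z.png",cv2.resize(cr,None,fx=f,fy=f,interpolation=cv2.INTER_CUBIC))
E
```

```text
cradle side 0.64 (428.5365295410156, -45.37248229980469) (213.02764892578125, 354.1914978027344)
[[310.1731872558594, 124.03302001953125], [334.3699035644531, -229.33102416992188], [546.89990234375, -214.77798461914062], [522.703125, 138.5860595703125]]
[ 0.4767 -0.0499] 94.95579
cradle top 0.81 (485.0771179199219, -46.98712158203125) (104.56723022460938, 344.65576171875)
[[422.7079162597656, 121.95237731933594], [443.0616149902344, -222.1018524169922], [547.4462890625, -215.92662048339844], [527.0926513671875, 128.1276092529297]]
[ 0.4794 -0.0468] -86.55634
dowel side 0.87 (456.8792419433594, 260.0618896484375) (172.44273376464844, 45.7149543762207)
[[412.5885314941406, 182.63502502441406], [456.7615661621094, 170.8622589111328], [501.1699523925781, 337.48876953125], [456.9969177246094, 349.26153564453125]]
[0.4561 0.2587] -104.72351
dowel top 0.61 (451.87213134765625, 258.73504638671875) (178.07044982910156, 33.06360626220703)
[[412.52545166015625, 177.17276000976562], [444.4271240234375, 168.48460388183594], [491.21881103515625, 340.2973327636719], [459.317138671875, 348.9854736328125]]
[0.452  0.2574] 74.22768
```

View pics/top0z.png

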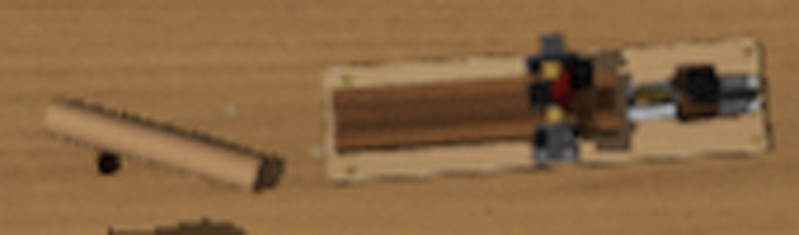

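View pics/side0z.png

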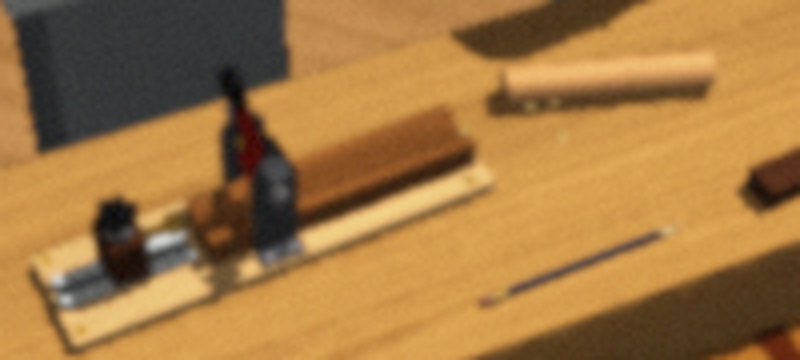

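Zoomed top view: the base corners lie at crop (325,68), (328,183), (765,40) and (772,152), and the V block end at (333,88)-(335,152). The lever is open, leaning towards the stop. The side view confirms this; the dark spots on the bench are dog holes.

Run:
```python
from h import *
np.set_printoptions(precision=4,suppress=True)
t=lambda a:np.array(a)/4.7+[140,180]-.4
s=lambda a:np.array(a)/4+[180,160]-.4
B=plane("top",[t(p) for p in((325,68),(328,183),(765,40),(772,152))],.012)
print(B); a=(B[0]+B[1])/2;b=(B[2]+B[3])/2;print("mid",a,b,np.linalg.norm(b-a),np.degrees(np.arctan2(*(b-a)[::-1])))
print("blk",plane("top",[t(p) for p in((333,88),(335,152),(528,78),(530,147))],.037))
print("side base",plane("side",[s(p) for p in((32,262),(72,350),(495,180))],.012))
print("side blk",plane("side",[s(p) for p in((445,105),(473,143))],.037))
```

```text
[[ 0.5122  0.1272]
 [ 0.4211  0.1241]
 [ 0.532  -0.2215]
 [ 0.4421 -0.2236]]
mid [0.4666 0.1257] [ 0.487  -0.2226] 0.34883106 -86.64337
blk [[ 0.4917  0.1185]
 [ 0.4419  0.1166]
 [ 0.4983 -0.032 ]
 [ 0.4444 -0.0329]]
side base [[ 0.4526 -0.2187]
 [ 0.5397 -0.2147]
 [ 0.514   0.1304]]
side blk [[0.4489 0.118 ]
 [0.493  0.1205]]
```

{"method": "arm_command", "body": {
  "commands": [
    {"tx": 0.15,"ty": 0.15,"twist": 0.04},
    {"tx": 0.3,"ty": 0.3,"twist": 0.08},
    {"tx": 0.45,"ty": 0.45,"twist": 0.12},
    {"tx": 0.6,"ty": 0.6,"twist": 0.16},
    {"tx": 0.75,"ty": 0.75,"twist": 0.2},
    {"tx": 0.9,"ty": 0.9,"twist": 0.24},
    {"tx": 1.0,"ty": 1.0,"twist": 0.28},
    {"tx": 1.0,"ty": 1.0,"twist": 0.31}
  ],
  "claw": 1
}}

```text
invalid input
```

{"method": "arm_command", "body": {
  "commands": [
    {"tx": 0.12,"ty": 0.12,"tz": 0.0,"twist": 0.039},
    {"tx": 0.24,"ty": 0.24,"tz": 0.0,"twist": 0.078},
    {"tx": 0.36,"ty": 0.36,"tz": 0.0,"twist": 0.117},
    {"tx": 0.48,"ty": 0.48,"tz": 0.0,"twist": 0.156},
    {"tx": 0.6,"ty": 0.6,"tz": 0.0,"twist": 0.195},
    {"tx": 0.72,"ty": 0.72,"tz": 0.0,"twist": 0.234},
    {"tx": 0.84,"ty": 0.84,"tz": 0.0,"twist": 0.273},
    {"tx": 0.96,"ty": 0.96,"tz": 0.0,"twist": 0.312}
  ],
  "claw": 1.0,
  "grip_force": 10
}}

```text
t: 1.92
eef_pos: [0.4008, 0.2948, 0.2269]
ee_rot: [-3.141, 0.001, -1.427]
force: [1.5, -0.1, 0.0]
width: 0.0875
gripper_force: 0.0
```

{"method": "arm_command", "body": {
  "commands": [
    {"tx": 0.155,"ty": -0.172,"tz": 0.0,"twist": 0.039},
    {"tx": 0.155,"ty": -0.172,"tz": 0.1,"twist": 0.078},
    {"tx": 0.155,"ty": -0.172,"tz": 0.25,"twist": 0.117},
    {"tx": 0.155,"ty": -0.172,"tz": 0.4,"twist": 0.134},
    {"tx": 0.155,"ty": -0.172,"tz": 0.55,"twist": 0.134},
    {"tx": 0.155,"ty": -0.172,"tz": 0.7,"twist": 0.134},
    {"tx": 0.155,"ty": -0.172,"tz": 0.82,"twist": 0.134},
    {"tx": 0.155,"ty": -0.172,"tz": 0.875,"twist": 0.134}
  ]
}}

```text
t: 2.58
eef_pos: [0.4474, 0.263, 0.0042]
ee_rot: [3.139, -0.004, -1.843]
force: [-0.8, -0.7, -0.5]
width: 0.0876
gripper_force: 0.0
```

{"method": "arm_command", "body": {
  "commands": [
    {"tx": 0.0,"ty": 0.0,"tz": 0.0,"twist": 0.0},
    {"tx": 0.0,"ty": 0.0,"tz": 0.0,"twist": 0.0},
    {"tx": 0.0,"ty": 0.0,"tz": 0.0,"twist": 0.0},
    {"tx": 0.0,"ty": 0.0,"tz": 0.0,"twist": 0.0},
    {"tx": 0.0,"ty": 0.0,"tz": 0.0,"twist": 0.0},
    {"tx": 0.0,"ty": 0.0,"tz": 0.0,"twist": 0.0},
    {"tx": 0.0,"ty": 0.0,"tz": 0.0,"twist": 0.0},
    {"tx": 0.0,"ty": 0.0,"tz": 0.0,"twist": 0.0}
  ],
  "claw": 0.1,
  "grip_force": 15
}}

```text
t: 3.25
eef_pos: [0.4491, 0.265, 0.0083]
ee_rot: [-3.141, 0.001, -1.842]
force: [0.3, 0.1, 0.3]
width: 0.0395
gripper_force: 0.0
```

{"method": "arm_command", "body": {
  "commands": [
    {"tx": 0.0,"ty": 0.0,"tz": 0.0,"twist": 0.0},
    {"tx": 0.0,"ty": 0.0,"tz": 0.0,"twist": 0.0},
    {"tx": 0.0,"ty": 0.0,"tz": 0.0,"twist": 0.0},
    {"tx": 0.0,"ty": 0.0,"tz": 0.0,"twist": 0.0},
    {"tx": 0.0,"ty": 0.0,"tz": -0.1,"twist": 0.0},
    {"tx": 0.0,"ty": 0.0,"tz": -0.22,"twist": 0.0},
    {"tx": 0.0,"ty": 0.0,"tz": -0.34,"twist": 0.0},
    {"tx": 0.0,"ty": 0.0,"tz": -0.4,"twist": 0.0}
  ],
  "claw": 0.1,
  "grip_force": 25
}}

```text
t: 3.92
eef_pos: [0.4498, 0.2655, 0.1108]
ee_rot: [-3.14, 0.003, -1.841]
force: [0.9, 1.9, -0.6]
width: 0.0294
gripper_force: 25.0
```

Run:
```python
from h import *
np.set_printoptions(precision=4,suppress=True)
s=get_state();print(s["eef_pos"],s["ee_rot"],s["width"],s["gripper_force"],s["t"])
a=grab_frame("side");b=grab_frame("top")
z=s["eef_pos"][2]+.006
look("dowel","side",z);look("dowel","top",z)
f=lambda i:cv2.resize(i,(400,300),interpolation=cv2.INTER_CUBIC)
cv2.imwrite("pics/lift.png",np.vstack([f(a[130:250,230:390]),f(b[160:250,140:260])])[...,::-1])
```

```text
[0.4498 0.2655 0.1108] [-3.1399  0.0025 -1.8415] 0.02936540681068875 24.995180368423462 3.9167
dowel side 0.72 (436.2651672363281, 220.01278686523438) (79.39662170410156, 44.84406280517578)
[[403.62530517578125, 188.17971801757812], [446.67596435546875, 175.62451171875], [468.905029296875, 251.84585571289062], [425.8543701171875, 264.40106201171875]]
[0.4365 0.2193] -100.764404
dowel top 0.77 (437.727783203125, 215.35690307617188) (73.66630554199219, 27.797523498535156)
[[412.64019775390625, 185.0176544189453], [438.9368896484375, 176.0072479248047], [462.81536865234375, 245.69615173339844], [436.5186767578125, 254.70655822753906]]
[0.4381 0.2149] -108.62719
```

View pics/lift.png

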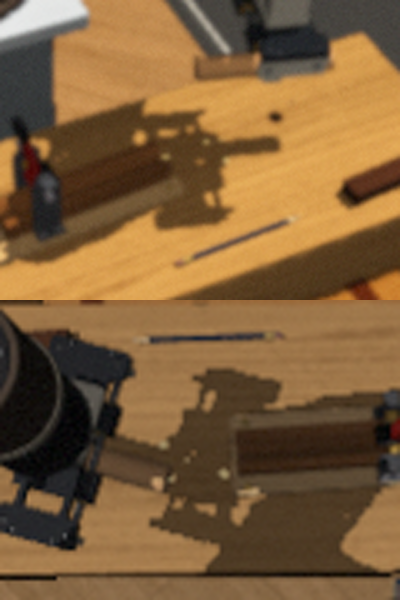

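Dowel is held, level in the jaws, its near end at about side (195,65)/top (165,480) of the crop; cradle clear. Moving it over the groove.

{"method": "arm_command", "body": {
  "commands": [
    {"tx": 0.1,"ty": -0.04,"tz": 0.0,"twist": -0.02},
    {"tx": 0.22,"ty": -0.088,"tz": 0.0,"twist": -0.05},
    {"tx": 0.35,"ty": -0.14,"tz": 0.0,"twist": -0.08},
    {"tx": 0.48,"ty": -0.19,"tz": 0.0,"twist": -0.106},
    {"tx": 0.61,"ty": -0.245,"tz": 0.0,"twist": -0.106},
    {"tx": 0.69,"ty": -0.277,"tz": 0.0,"twist": -0.106},
    {"tx": 0.719,"ty": -0.287,"tz": 0.06,"twist": -0.106},
    {"tx": 0.719,"ty": -0.287,"tz": 0.12,"twist": -0.106}
  ]
}}

```text
t: 4.78
eef_pos: [0.4692, 0.0702, 0.0765]
ee_rot: [3.14, -0.0, -1.512]
force: [0.9, 0.5, -1.4]
width: 0.0291
gripper_force: 25.0
```

{"method": "arm_command", "body": {
  "commands": [
    {"tx": 0.0,"ty": 0.0,"tz": 0.0,"twist": 0.0},
    {"tx": 0.0,"ty": 0.0,"tz": 0.0,"twist": 0.0},
    {"tx": 0.0,"ty": 0.0,"tz": 0.0,"twist": 0.0},
    {"tx": 0.0,"ty": 0.0,"tz": 0.0,"twist": 0.0},
    {"tx": 0.0,"ty": 0.0,"tz": 0.0,"twist": 0.0},
    {"tx": 0.0,"ty": 0.0,"tz": 0.0,"twist": 0.0},
    {"tx": 0.0,"ty": 0.0,"tz": 0.0,"twist": 0.0},
    {"tx": 0.0,"ty": 0.0,"tz": 0.0,"twist": 0.0}
  ]
}}

```text
t: 5.45
eef_pos: [0.47, 0.0726, 0.0781]
ee_rot: [-3.141, 0.0, -1.509]
force: [0.8, 0.0, -1.9]
width: 0.029
gripper_force: 25.0
```

Run:
```python
from h import *
np.set_printoptions(precision=4,suppress=True)
s=get_state();print(s["eef_pos"],s["ee_rot"],s["width"],s["t"])
a=grab_frame("side");b=grab_frame("top")
z=s["eef_pos"][2]+.0067
look("dowel","side",z);look("dowel","top",z)
f=lambda i:cv2.resize(i,(600,300),interpolation=cv2.INTER_CUBIC)
cv2.imwrite("pics/over.png",np.vstack([f(a[160:230,200:340]),f(b[180:230,200:300])])[...,::-1])
```

```text
[0.47   0.0726 0.0781] [-3.1411  0.0002 -1.5086] 0.029018715165348038 5.45
dowel side 0.62 (474.8609619140625, 29.55478858947754) (40.953712463378906, 96.39644622802734)
[[453.0767822265625, 77.17642211914062], [455.7066650390625, -19.184144973754883], [496.6451416015625, -18.066844940185547], [494.0152587890625, 78.2937240600586]]
[0.4753 0.027 ] -86.11479
none dowel top
```

View pics/over.png

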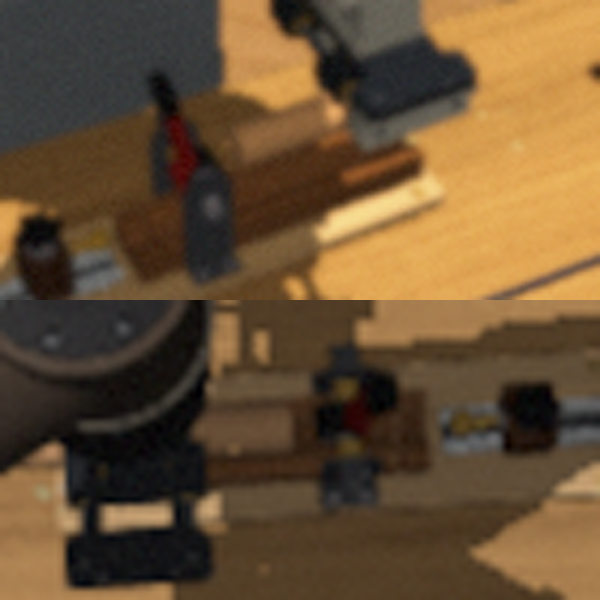

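Over the groove: side crop shows the dowel just above the V, front end at (240,150) short of the cheek; top crop has its front end at (293,430), axis row ≈430. Checking the lateral offset.

Run:
```python
from h import *
np.set_printoptions(precision=4,suppress=True)
o=np.array([.4787,-.0507]);d=np.array([.0628,-.998]);n=np.array([.998,.0628])
def c(w): w=np.array(w[:2])-o;return w@d,w@n
T=lambda u,v:(200+u/6-.4,180+v/6-.4)
for p in((293,407),(293,453),(230,407),(230,456)): print("dowel",c(onz("top",T(*p),.085)))
for p in((215,480),(290,478),(425,468),(425,395)): print("block",c(onz("top",T(*p),.037)))
S=lambda u,v:(200+u*.2333-.4,160+v*.2333-.4)
print("front side",c(onz("side",S(243,150),.085)))
print("tcp",c((.470,.0726)))
```

```text
dowel (np.float64(-0.04448176417202002), np.float64(-0.16439569675769852))
dowel (np.float64(-0.04638940274328809), np.float64(-0.1902199959202385))
dowel (np.float64(-0.08021206781633909), np.float64(-0.16175489415765212))
dowel (np.float64(-0.0821104712910174), np.float64(-0.18925324042187439))
block (np.float64(-0.09253766393080613), np.float64(-0.2016251486982666))
block (np.float64(-0.048524307131214924), np.float64(-0.20373605998098493))
block (np.float64(0.031192599674218623), np.float64(-0.20390803003200814))
block (np.float64(0.03477059912143388), np.float64(-0.16132679149954546))
front side (np.float64(-0.040135851841234894), np.float64(0.004971918134624956))
tcp (np.float64(-0.12359975999999999), np.float64(-0.0009393600000000414))
```

Run:
```python
from h import *
np.set_printoptions(precision=4,suppress=True)
o=np.array([.4787,-.0507]);d=np.array([.0628,-.998]);n=np.array([.998,.0628])
def c(w): w=np.array(w[:2])-o;return np.round([w@d,w@n],4)
T=lambda u,v:(200+u/6-.4,130+v/6-.4)
for p in((293,407),(293,453),(230,407),(230,456)): print("dowel",c(onz("top",T(*p),.085)))
for p in((215,480),(290,478),(425,468),(425,395)): print("block",c(onz("top",T(*p),.037)))
```

```text
dowel [-0.0317  0.0085]
dowel [-0.0337 -0.0185]
dowel [-0.0683  0.0112]
dowel [-0.0703 -0.0177]
block [-0.0805 -0.0241]
block [-0.0355 -0.0261]
block [ 0.0462 -0.0259]
block [0.05   0.0187]
```

{"method": "arm_command", "body": {
  "commands": [
    {"tx": 0.0,"ty": 0.0,"tz": 0.04,"twist": 0.0},
    {"tx": 0.0,"ty": 0.0,"tz": 0.08,"twist": 0.0},
    {"tx": 0.0,"ty": 0.0,"tz": 0.11,"twist": 0.0},
    {"tx": 0.0,"ty": 0.0,"tz": 0.13,"twist": 0.0},
    {"tx": 0.0,"ty": 0.0,"tz": 0.145,"twist": 0.0},
    {"tx": 0.0,"ty": 0.0,"tz": 0.147,"twist": 0.0},
    {"tx": 0.0,"ty": 0.0,"tz": 0.147,"twist": 0.0},
    {"tx": 0.0,"ty": 0.0,"tz": 0.147,"twist": 0.0}
  ],
  "grip_force": 6
}}

```text
t: 6.32
eef_pos: [0.4702, 0.0725, 0.0413]
ee_rot: [-3.141, 0.0, -1.509]
force: [-0.1, -0.1, -0.9]
width: 0.0298
gripper_force: 6.0
```

{"method": "arm_command", "body": {
  "commands": [
    {"tx": 0.0,"ty": 0.0,"tz": 0.0,"twist": 0.0},
    {"tx": 0.0,"ty": 0.0,"tz": 0.0,"twist": 0.0},
    {"tx": 0.0,"ty": 0.0,"tz": 0.0,"twist": 0.0},
    {"tx": 0.0,"ty": 0.0,"tz": 0.0,"twist": 0.0},
    {"tx": 0.0,"ty": 0.0,"tz": 0.0,"twist": 0.0},
    {"tx": 0.0,"ty": 0.0,"tz": 0.0,"twist": 0.0},
    {"tx": 0.0,"ty": 0.0,"tz": 0.0,"twist": 0.0},
    {"tx": 0.0,"ty": 0.0,"tz": 0.0,"twist": 0.0}
  ],
  "claw": 0.6
}}

```text
t: 6.98
eef_pos: [0.4699, 0.0724, 0.0411]
ee_rot: [-3.142, -0.0, -1.509]
force: [-0.1, 0.4, -0.3]
width: 0.0526
gripper_force: 0.0
```

{"method": "arm_command", "body": {
  "commands": [
    {"tx": 0.0,"ty": 0.0,"tz": -0.12,"twist": 0.0},
    {"tx": 0.0,"ty": 0.0,"tz": -0.24,"twist": 0.0},
    {"tx": -0.12,"ty": 0.0,"tz": -0.24,"twist": 0.0},
    {"tx": -0.26,"ty": 0.0,"tz": -0.24,"twist": 0.0},
    {"tx": -0.4,"ty": 0.0,"tz": -0.24,"twist": 0.0},
    {"tx": -0.44,"ty": 0.0,"tz": -0.24,"twist": 0.0},
    {"tx": -0.44,"ty": 0.0,"tz": -0.24,"twist": 0.0},
    {"tx": -0.44,"ty": 0.0,"tz": -0.24,"twist": 0.0}
  ],
  "claw": 0.0
}}

```text
t: 7.65
eef_pos: [0.4627, 0.1825, 0.1008]
ee_rot: [3.141, -0.0, -1.507]
force: [-0.2, 0.8, -0.0]
width: 0.005
gripper_force: 0.0
```

Run:
```python
from h import *
np.set_printoptions(precision=4,suppress=True)
o=np.array([.4787,-.0507]);d=np.array([.0628,-.998]);n=np.array([.998,.0628])
c=lambda w:np.round([(np.array(w[:2])-o)@d,(np.array(w[:2])-o)@n],4)
s=get_state();print(s["eef_pos"],s["ee_rot"],s["width"],s["t"],c(s["eef_pos"]))
grab_frame("side");grab_frame("top")
P={}
for q in("dowel","screw_axis","stop","lever_tip"):
    for cam in("side","top"):
        r=spot_point(q,cam)
        if r: P[q,cam]=r[0]["uv"];print(q,cam,round(r[0]["score"],2),c(onz(cam,r[0]["uv"],dict(dowel=.045,screw_axis=.045,stop=.02,lever_tip=.175)[q])))
look("dowel","side",.05);look("dowel","top",.05)
```

```text
[0.4627 0.1825 0.1008] [ 3.141  -0.0004 -1.5074] 0.004963909401672646 7.65 [-0.2338 -0.0013]
dowel side 0.63 [-0.1158 -0.0057]
dowel top 0.66 [-0.1318 -0.0176]
screw_axis side 0.79 [0.0989 0.0012]
screw_axis top 0.53 [0.0975 0.004 ]
stop side 0.5 [0.0942 0.004 ]
stop top 0.6 [ 0.0058 -0.0022]
lever_tip side 0.66 [ 0.0131 -0.0055]
lever_tip top 0.63 [0.0134 0.0015]
dowel side 0.6 (476.77569580078125, 70.31300354003906) (41.94424057006836, 180.58396911621094)
[[451.6021728515625, 159.52491760253906], [460.0509033203125, -20.861297607421875], [501.94921875, -18.898910522460938], [493.50048828125, 161.4873046875]]
[0.4767 0.069 ] -86.39162
dowel top 0.77 (473.1777038574219, 64.98345184326172) (32.90729904174805, 173.2324981689453)
[[451.2743835449219, 150.38450622558594], [462.2397155761719, -22.50058937072754], [495.0810241699219, -20.4176025390625], [484.1156921386719, 152.46749877929688]]
[0.4725 0.0624] 93.955025
```

{"method": "arm_command", "body": {
  "commands": [
    {"tx": 0.0,"ty": 0.0,"tz": 0.1,"twist": 0.0},
    {"tx": 0.0,"ty": 0.0,"tz": 0.19,"twist": 0.0},
    {"tx": 0.0,"ty": 0.0,"tz": 0.235,"twist": 0.0},
    {"tx": 0.0,"ty": 0.0,"tz": 0.235,"twist": 0.0},
    {"tx": 0.0,"ty": 0.0,"tz": 0.235,"twist": 0.0},
    {"tx": 0.03,"ty": 0.0,"tz": 0.235,"twist": 0.0},
    {"tx": 0.06,"ty": 0.0,"tz": 0.235,"twist": 0.0},
    {"tx": 0.1,"ty": 0.0,"tz": 0.235,"twist": 0.0}
  ]
}}

```text
t: 8.92
eef_pos: [0.4653, 0.1573, 0.0433]
ee_rot: [-3.14, 0.001, -1.508]
force: [0.3, 1.5, 0.2]
width: 0.0002
gripper_force: 0.9
```

{"method": "arm_command", "body": {
  "commands": [
    {"tx": 0.03,"ty": 0.0,"tz": 0.0,"twist": 0.0},
    {"tx": 0.06,"ty": 0.0,"tz": 0.0,"twist": 0.0},
    {"tx": 0.09,"ty": 0.0,"tz": 0.0,"twist": 0.0},
    {"tx": 0.12,"ty": 0.0,"tz": 0.0,"twist": 0.0},
    {"tx": 0.15,"ty": 0.0,"tz": 0.0,"twist": 0.0},
    {"tx": 0.18,"ty": 0.0,"tz": 0.0,"twist": 0.0},
    {"tx": 0.2,"ty": 0.0,"tz": 0.0,"twist": 0.0},
    {"tx": 0.2,"ty": 0.0,"tz": 0.0,"twist": 0.0}
  ]
}}

```text
t: 9.58
eef_pos: [0.4669, 0.1057, 0.0419]
ee_rot: [3.14, -0.001, -1.51]
force: [-0.8, 0.2, -0.9]
width: 0.0004
gripper_force: 0.0
```

Run:
```python
from h import *
np.set_printoptions(precision=4,suppress=True)
o=np.array([.4787,-.0507]);d=np.array([.0628,-.998]);n=np.array([.998,.0628])
c=lambda w:np.round([(np.array(w[:2])-o)@d,(np.array(w[:2])-o)@n],4)
s=get_state();print(s["eef_pos"],s["force"],s["t"],c(s["eef_pos"]))
a=grab_frame("side");b=grab_frame("top")
look("dowel","side",.05);look("dowel","top",.05)
f=lambda i:cv2.resize(i,(600,300),interpolation=cv2.INTER_CUBIC)
cv2.imwrite("pics/push.png",np.vstack([f(a[160:230,200:340]),f(b[180:230,200:300])])[...,::-1])
```

```text
[0.4669 0.1057 0.0419] [-0.7858  0.1506 -0.8642] 9.5833 [-0.1569 -0.0019]
dowel side 0.8 (479.9903564453125, 11.784523010253906) (36.79605484008789, 174.52725219726562)
[[457.6749572753906, 98.12947082519531], [465.5471496582031, -76.22013854980469], [502.3057556152344, -74.5604248046875], [494.4335632324219, 99.7891845703125]]
[0.4796 0.029 ] -86.52239
dowel top 0.63 (476.1144714355469, -6.289588928222656) (28.633798599243164, 144.81640625)
[[455.8560485839844, 64.6858901977539], [467.8372497558594, -79.63404083251953], [496.3728942871094, -77.26506805419922], [484.3916931152344, 67.05486297607422]]
[0.474 0.008] -86.99888
```

View pics/push.png

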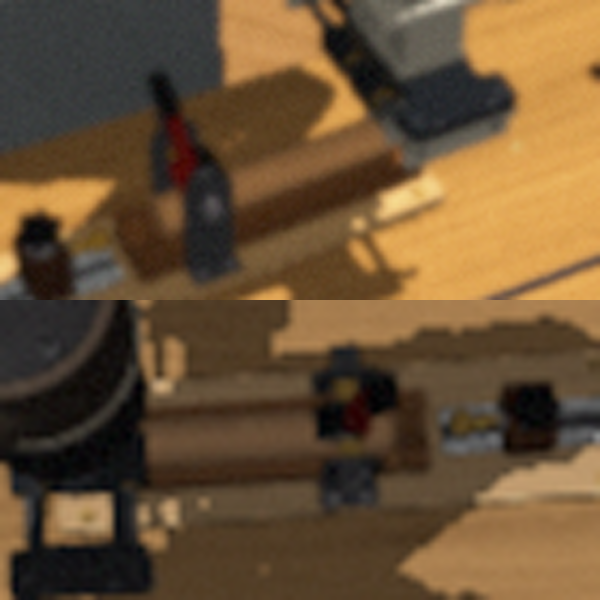

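The dowel lies in the groove with its front end under the cam: side crop (160,215), top crop hidden at column ~390. The brass head's front is at top-crop column ≈445, or x ≈ +60. Pushing on, then feeling.

{"method": "arm_command", "body": {
  "commands": [
    {"tx": 0.02,"ty": -0.002,"tz": 0.0,"twist": 0.0},
    {"tx": 0.04,"ty": -0.004,"tz": 0.0,"twist": 0.0},
    {"tx": 0.06,"ty": -0.004,"tz": 0.0,"twist": 0.0},
    {"tx": 0.08,"ty": -0.004,"tz": 0.0,"twist": 0.0},
    {"tx": 0.09,"ty": -0.004,"tz": 0.0,"twist": 0.0},
    {"tx": 0.1,"ty": -0.004,"tz": 0.0,"twist": 0.0},
    {"tx": 0.1,"ty": -0.004,"tz": 0.0,"twist": 0.0},
    {"tx": 0.1,"ty": -0.004,"tz": 0.0,"twist": 0.0}
  ]
}}

```text
t: 10.45
eef_pos: [0.4703, 0.0822, 0.0423]
ee_rot: [-3.142, -0.0, -1.509]
force: [-0.9, 0.5, -0.7]
width: 0.0008
gripper_force: 0.0
```

{"method": "arm_command", "body": {
  "commands": [
    {"tx": 0.002,"ty": 0.0,"tz": 0.0,"twist": 0.0},
    {"tx": 0.004,"ty": 0.0,"tz": 0.0,"twist": 0.0},
    {"tx": 0.006,"ty": 0.0,"tz": 0.0,"twist": 0.0},
    {"tx": 0.008,"ty": 0.0,"tz": 0.0,"twist": 0.0},
    {"tx": 0.008,"ty": 0.0,"tz": 0.0,"twist": 0.0},
    {"tx": 0.008,"ty": 0.0,"tz": 0.0,"twist": 0.0},
    {"tx": 0.008,"ty": 0.0,"tz": 0.0,"twist": 0.0},
    {"tx": 0.008,"ty": 0.0,"tz": 0.0,"twist": 0.0}
  ]
}}

```text
t: 11.12
eef_pos: [0.4705, 0.0806, 0.0423]
ee_rot: [-3.141, 0.0, -1.509]
force: [0.8, 1.8, -0.0]
width: 0.0006
gripper_force: 0.6
```

{"method": "arm_command", "body": {
  "commands": [
    {"tx": 0.002,"ty": 0.0,"tz": 0.0,"twist": 0.0},
    {"tx": 0.004,"ty": 0.0,"tz": 0.0,"twist": 0.0},
    {"tx": 0.006,"ty": 0.0,"tz": 0.0,"twist": 0.0},
    {"tx": 0.008,"ty": 0.0,"tz": 0.0,"twist": 0.0},
    {"tx": 0.01,"ty": 0.0,"tz": 0.0,"twist": 0.0},
    {"tx": 0.012,"ty": 0.0,"tz": 0.0,"twist": 0.0},
    {"tx": 0.012,"ty": 0.0,"tz": 0.0,"twist": 0.0},
    {"tx": 0.012,"ty": 0.0,"tz": 0.0,"twist": 0.0}
  ]
}}

```text
t: 11.78
eef_pos: [0.4706, 0.0774, 0.0423]
ee_rot: [-3.142, -0.0, -1.509]
force: [-0.9, 0.9, -0.2]
width: 0.0004
gripper_force: 0.4
```

{"method": "arm_command", "body": {
  "commands": [
    {"tx": 0.002,"ty": 0.0,"tz": 0.0,"twist": 0.0},
    {"tx": 0.004,"ty": 0.0,"tz": 0.0,"twist": 0.0},
    {"tx": 0.006,"ty": 0.0,"tz": 0.0,"twist": 0.0},
    {"tx": 0.006,"ty": 0.0,"tz": 0.0,"twist": 0.0},
    {"tx": 0.006,"ty": 0.0,"tz": 0.0,"twist": 0.0},
    {"tx": 0.006,"ty": 0.0,"tz": 0.0,"twist": 0.0},
    {"tx": 0.006,"ty": 0.0,"tz": 0.0,"twist": 0.0},
    {"tx": 0.006,"ty": 0.0,"tz": 0.0,"twist": 0.0}
  ]
}}

```text
t: 12.45
eef_pos: [0.4706, 0.0759, 0.0423]
ee_rot: [3.141, -0.0, -1.509]
force: [0.7, 1.3, 1.1]
width: 0.0
gripper_force: 0.4
```

{"method": "arm_command", "body": {
  "commands": [
    {"tx": 0.002,"ty": 0.0,"tz": 0.0,"twist": 0.0},
    {"tx": 0.004,"ty": 0.0,"tz": 0.0,"twist": 0.0},
    {"tx": 0.006,"ty": 0.0,"tz": 0.0,"twist": 0.0},
    {"tx": 0.006,"ty": 0.0,"tz": 0.0,"twist": 0.0},
    {"tx": 0.006,"ty": 0.0,"tz": 0.0,"twist": 0.0},
    {"tx": 0.006,"ty": 0.0,"tz": 0.0,"twist": 0.0},
    {"tx": 0.006,"ty": 0.0,"tz": 0.0,"twist": 0.0},
    {"tx": 0.006,"ty": 0.0,"tz": 0.0,"twist": 0.0}
  ]
}}

```text
t: 13.12
eef_pos: [0.4707, 0.0744, 0.0423]
ee_rot: [3.141, -0.0, -1.509]
force: [0.1, 1.2, 0.2]
width: 0.0005
gripper_force: 0.3
```

{"method": "arm_command", "body": {
  "commands": [
    {"tx": 0.002,"ty": 0.0,"tz": 0.0,"twist": 0.0},
    {"tx": 0.004,"ty": 0.0,"tz": 0.0,"twist": 0.0},
    {"tx": 0.006,"ty": 0.0,"tz": 0.0,"twist": 0.0},
    {"tx": 0.006,"ty": 0.0,"tz": 0.0,"twist": 0.0},
    {"tx": 0.006,"ty": 0.0,"tz": 0.0,"twist": 0.0},
    {"tx": 0.006,"ty": 0.0,"tz": 0.0,"twist": 0.0},
    {"tx": 0.006,"ty": 0.0,"tz": 0.0,"twist": 0.0},
    {"tx": 0.006,"ty": 0.0,"tz": 0.0,"twist": 0.0}
  ]
}}

```text
t: 13.78
eef_pos: [0.4708, 0.0729, 0.0423]
ee_rot: [3.142, -0.0, -1.509]
force: [0.8, -0.3, -0.2]
width: 0.0005
gripper_force: 0.2
```

{"method": "arm_command", "body": {
  "commands": [
    {"tx": 0.002,"ty": 0.0,"tz": 0.0,"twist": 0.0},
    {"tx": 0.004,"ty": 0.0,"tz": 0.0,"twist": 0.0},
    {"tx": 0.005,"ty": 0.0,"tz": 0.0,"twist": 0.0},
    {"tx": 0.005,"ty": 0.0,"tz": 0.0,"twist": 0.0},
    {"tx": 0.005,"ty": 0.0,"tz": 0.0,"twist": 0.0},
    {"tx": 0.005,"ty": 0.0,"tz": 0.0,"twist": 0.0},
    {"tx": 0.005,"ty": 0.0,"tz": 0.0,"twist": 0.0},
    {"tx": 0.005,"ty": 0.0,"tz": 0.0,"twist": 0.0}
  ]
}}

```text
t: 14.45
eef_pos: [0.4709, 0.0717, 0.0423]
ee_rot: [3.141, -0.0, -1.509]
force: [0.5, 1.1, 0.3]
width: 0.0008
gripper_force: 0.3
```

{"method": "arm_command", "body": {
  "commands": [
    {"tx": 0.002,"ty": 0.0,"tz": 0.0,"twist": 0.0},
    {"tx": 0.004,"ty": 0.0,"tz": 0.0,"twist": 0.0},
    {"tx": 0.005,"ty": 0.0,"tz": 0.0,"twist": 0.0},
    {"tx": 0.005,"ty": 0.0,"tz": 0.0,"twist": 0.0},
    {"tx": 0.005,"ty": 0.0,"tz": 0.0,"twist": 0.0},
    {"tx": 0.005,"ty": 0.0,"tz": 0.0,"twist": 0.0},
    {"tx": 0.005,"ty": 0.0,"tz": 0.0,"twist": 0.0},
    {"tx": 0.005,"ty": 0.0,"tz": 0.0,"twist": 0.0}
  ]
}}

```text
t: 15.12
eef_pos: [0.471, 0.0705, 0.0423]
ee_rot: [3.142, -0.0, -1.509]
force: [0.2, 0.4, -0.6]
width: 0.0001
gripper_force: 0.2
```

{"method": "arm_command", "body": {
  "commands": [
    {"tx": 0.002,"ty": 0.0,"tz": 0.0,"twist": 0.0},
    {"tx": 0.004,"ty": 0.0,"tz": 0.0,"twist": 0.0},
    {"tx": 0.005,"ty": 0.0,"tz": 0.0,"twist": 0.0},
    {"tx": 0.005,"ty": 0.0,"tz": 0.0,"twist": 0.0},
    {"tx": 0.005,"ty": 0.0,"tz": 0.0,"twist": 0.0},
    {"tx": 0.005,"ty": 0.0,"tz": 0.0,"twist": 0.0},
    {"tx": 0.005,"ty": 0.0,"tz": 0.0,"twist": 0.0},
    {"tx": 0.005,"ty": 0.0,"tz": 0.0,"twist": 0.0}
  ]
}}

```text
t: 15.78
eef_pos: [0.4712, 0.07, 0.0424]
ee_rot: [-3.141, 0.001, -1.509]
force: [-2.7, 5.8, 1.3]
width: 0.0006
gripper_force: 3.0
```

Contact at about 6 N: the dowel butts against the screw head. Backing off, then up and over the lever.

{"method": "arm_command", "body": {
  "commands": [
    {"tx": -0.03,"ty": 0.0,"tz": 0.0,"twist": 0.0},
    {"tx": -0.08,"ty": 0.0,"tz": 0.0,"twist": 0.0},
    {"tx": -0.08,"ty": 0.0,"tz": -0.14,"twist": 0.0},
    {"tx": -0.08,"ty": 0.0,"tz": -0.28,"twist": 0.0},
    {"tx": -0.08,"ty": 0.0,"tz": -0.42,"twist": 0.0},
    {"tx": -0.08,"ty": 0.0,"tz": -0.56,"twist": 0.0},
    {"tx": -0.08,"ty": 0.0,"tz": -0.68,"twist": 0.0},
    {"tx": -0.08,"ty": 0.0,"tz": -0.68,"twist": 0.0}
  ]
}}

```text
t: 16.45
eef_pos: [0.4729, 0.091, 0.2189]
ee_rot: [-3.132, 0.003, -1.508]
force: [1.8, 0.5, 0.5]
width: 0.0004
gripper_force: 0.0
```

{"method": "arm_command", "body": {
  "commands": [
    {"tx": 0.08,"ty": 0.0,"tz": 0.0,"twist": 0.0},
    {"tx": 0.2,"ty": 0.0,"tz": 0.0,"twist": 0.0},
    {"tx": 0.34,"ty": 0.0,"tz": 0.0,"twist": 0.0},
    {"tx": 0.48,"ty": 0.0,"tz": 0.0,"twist": 0.0},
    {"tx": 0.62,"ty": 0.0,"tz": 0.0,"twist": 0.0},
    {"tx": 0.74,"ty": 0.0,"tz": 0.0,"twist": 0.0},
    {"tx": 0.76,"ty": 0.0,"tz": 0.0,"twist": 0.0},
    {"tx": 0.76,"ty": 0.0,"tz": 0.0,"twist": 0.0}
  ]
}}

```text
t: 17.12
eef_pos: [0.4815, -0.1016, 0.212]
ee_rot: [3.141, -0.0, -1.512]
force: [1.3, 0.2, 0.4]
width: 0.0001
gripper_force: 0.0
```

Run:
```python
from h import *
np.set_printoptions(precision=4,suppress=True)
o=np.array([.4787,-.0507]);d=np.array([.0628,-.998]);n=np.array([.998,.0628])
c=lambda w:np.round([(np.array(w[:2])-o)@d,(np.array(w[:2])-o)@n],4)
s=get_state();print(s["eef_pos"],s["force"],s["t"],c(s["eef_pos"]))
a=grab_frame("side");b=grab_frame("top")
print([c(onz("side",r["uv"],.175)) for r in spot_point("lever_tip","side")],[c(onz("top",r["uv"],.175)) for r in spot_point("lever_tip","top")])
f=lambda i:cv2.resize(i,(600,300),interpolation=cv2.INTER_CUBIC)
cv2.imwrite("pics/lever.png",np.vstack([f(a[160:230,200:340]),f(b[180:230,200:300])])[...,::-1])
```

```text
[ 0.4815 -0.1016  0.212 ] [1.3013 0.2084 0.388 ] 17.1167 [ 0.0509 -0.0004]
[array([ 0.0175, -0.0017])] [array([0.0176, 0.0006])]
```

View pics/lever.png

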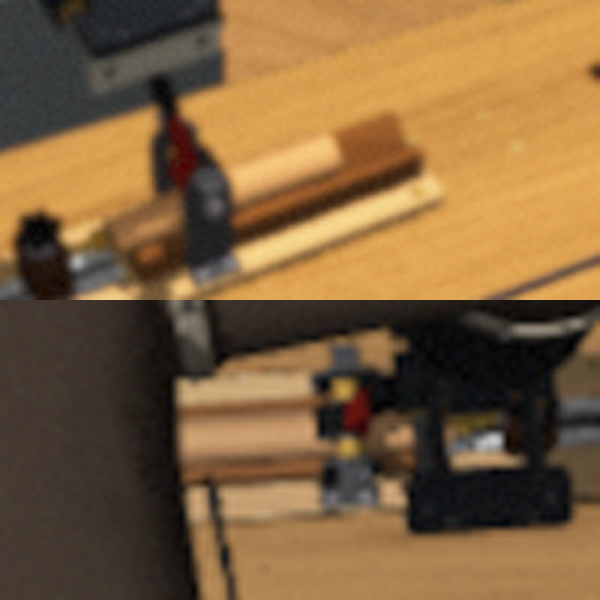

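The dowel sits at the stop and shows along the groove in both views. The lever tip is at x ≈ +17 mm (side crop (160,85)), and the shut fingers are on its stop side. Descending and swinging it over.

{"method": "arm_command", "body": {
  "commands": [
    {"tx": 0.0,"ty": 0.0,"tz": 0.1,"twist": 0.0},
    {"tx": 0.0,"ty": 0.0,"tz": 0.21,"twist": 0.0},
    {"tx": 0.0,"ty": 0.0,"tz": 0.216,"twist": 0.0},
    {"tx": -0.04,"ty": 0.0,"tz": 0.216,"twist": 0.0},
    {"tx": -0.08,"ty": 0.0,"tz": 0.216,"twist": 0.0},
    {"tx": -0.11,"ty": 0.0,"tz": 0.214,"twist": 0.0},
    {"tx": -0.14,"ty": 0.0,"tz": 0.21,"twist": 0.0},
    {"tx": -0.173,"ty": 0.0,"tz": 0.207,"twist": 0.0}
  ]
}}

```text
t: 17.98
eef_pos: [0.4794, -0.0561, 0.1616]
ee_rot: [-3.14, 0.0, -1.508]
force: [0.4, -0.9, -0.3]
width: 0.0004
gripper_force: 0.6
```

{"method": "arm_command", "body": {
  "commands": [
    {"tx": -0.049,"ty": 0.0,"tz": 0.004,"twist": 0.0},
    {"tx": -0.097,"ty": 0.0,"tz": 0.017,"twist": 0.0},
    {"tx": -0.143,"ty": 0.0,"tz": 0.036,"twist": 0.0},
    {"tx": -0.184,"ty": 0.0,"tz": 0.061,"twist": 0.0},
    {"tx": -0.222,"ty": 0.0,"tz": 0.093,"twist": 0.0},
    {"tx": -0.255,"ty": 0.0,"tz": 0.13,"twist": 0.0},
    {"tx": -0.274,"ty": 0.0,"tz": 0.157,"twist": 0.0},
    {"tx": -0.289,"ty": 0.0,"tz": 0.186,"twist": 0.0}
  ]
}}

```text
t: 18.65
eef_pos: [0.4752, 0.0161, 0.114]
ee_rot: [-3.14, 0.001, -1.508]
force: [-0.8, 3.0, 6.0]
width: 0.0004
gripper_force: 2.3
```

{"method": "arm_command", "body": {
  "commands": [
    {"tx": -0.013,"ty": 0.0,"tz": 0.03,"twist": 0.0},
    {"tx": -0.023,"ty": 0.0,"tz": 0.062,"twist": 0.0},
    {"tx": -0.029,"ty": 0.0,"tz": 0.094,"twist": 0.0},
    {"tx": -0.032,"ty": 0.0,"tz": 0.117,"twist": 0.0},
    {"tx": -0.032,"ty": 0.0,"tz": 0.125,"twist": 0.0},
    {"tx": -0.032,"ty": 0.0,"tz": 0.131,"twist": 0.0},
    {"tx": -0.032,"ty": 0.0,"tz": 0.131,"twist": 0.0},
    {"tx": -0.032,"ty": 0.0,"tz": 0.131,"twist": 0.0}
  ]
}}

```text
t: 19.32
eef_pos: [0.475, 0.0235, 0.0828]
ee_rot: [-3.139, 0.001, -1.508]
force: [-5.7, 4.7, 21.0]
width: 0.0004
gripper_force: 10.5
```

{"method": "arm_command", "body": {
  "commands": [
    {"tx": 0.0,"ty": 0.0,"tz": -0.05,"twist": 0.0},
    {"tx": 0.0,"ty": 0.0,"tz": -0.15,"twist": 0.0},
    {"tx": 0.0,"ty": 0.0,"tz": -0.28,"twist": 0.0},
    {"tx": -0.1,"ty": 0.0,"tz": -0.4,"twist": 0.0},
    {"tx": -0.22,"ty": 0.0,"tz": -0.5,"twist": 0.0},
    {"tx": -0.36,"ty": 0.0,"tz": -0.55,"twist": 0.0},
    {"tx": -0.5,"ty": 0.0,"tz": -0.55,"twist": 0.0},
    {"tx": -0.64,"ty": 0.0,"tz": -0.55,"twist": 0.0}
  ]
}}

```text
t: 19.98
eef_pos: [0.4638, 0.1838, 0.2194]
ee_rot: [-3.141, 0.001, -1.51]
force: [0.1, -0.3, -0.7]
width: 0.0002
gripper_force: 0.0
```

{"method": "arm_command", "body": {
  "commands": [
    {"tx": -0.1,"ty": 0.0,"tz": 0.0,"twist": 0.0},
    {"tx": -0.2,"ty": 0.0,"tz": 0.0,"twist": 0.0},
    {"tx": -0.3,"ty": 0.0,"tz": 0.0,"twist": 0.0},
    {"tx": -0.3,"ty": 0.0,"tz": 0.0,"twist": 0.0},
    {"tx": -0.3,"ty": 0.0,"tz": 0.0,"twist": 0.0},
    {"tx": -0.3,"ty": 0.0,"tz": 0.0,"twist": 0.0},
    {"tx": -0.3,"ty": 0.0,"tz": 0.0,"twist": 0.0},
    {"tx": -0.3,"ty": 0.0,"tz": 0.0,"twist": 0.0}
  ]
}}

```text
t: 20.65
eef_pos: [0.4594, 0.2564, 0.2187]
ee_rot: [3.141, -0.0, -1.51]
force: [-0.6, 0.4, 0.6]
width: 0.0006
gripper_force: 0.0
```

Run:
```python
from h import *
s=get_state();print(s["eef_pos"],s["force"],s["t"])
a=grab_frame("side");b=grab_frame("top")
f=lambda i:cv2.resize(i,(600,300),interpolation=cv2.INTER_CUBIC)
cv2.imwrite("pics/end.png",np.vstack([f(a[160:230,200:340]),f(b[180:230,200:300])])[...,::-1])
```

```text
[0.45943966 0.25641042 0.2187098 ] [-0.6394788   0.42907796  0.59626842] 20.65
```

View pics/end.png

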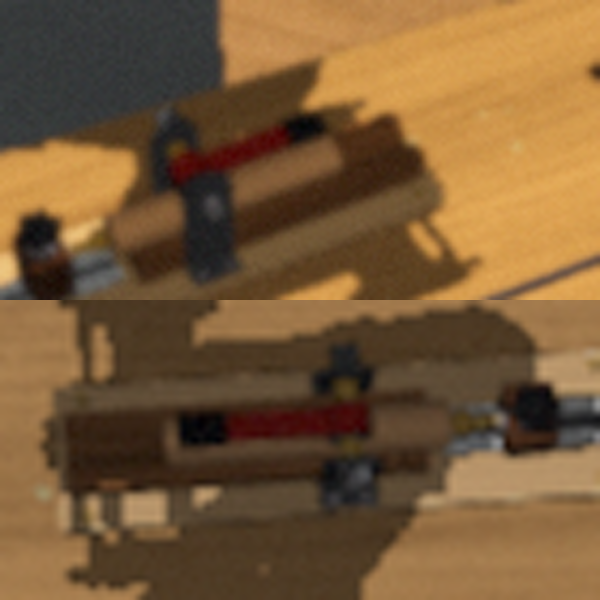

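The lever lies level over the dowel (top crop (180–370,420)). The dowel's end touches the brass head at about (450,420), the stop is unmoved, and the gripper is well clear.

```bash
python3 -c "
from station import *
print(job_done())"
```

```text
the job is handed in; nothing more can be done
None
```

The dowel is in the groove with its end against the stop's screw head, the red lever is fully down, and the job is handed in; the system reported no verdict.

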